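Drive the nest-box roof screw

TASK

Fasten the roof of the bird nesting box: its self-tapping thumb screw stands started in the sloping roof, so push firmly along the screw while turning it clockwise until its flange is down on the washer, then let go. Leave the glue bottle, the plastic tub, the hammer and the wood offcut where they are.

Things in the scene. Friction and masses are not known exactly. Their poses are not given: they have to be found in the camera images.
- screw_wings (a point): Centre of the upright wing bar of the dark steel thumb screw in the nest box's sloping roof. Bar 36 mm long (point x), 10 mm thick (y: pinch it across here), 28 mm high, 14 mm either way of this point along z. z is the screw's axis, square to the roof, up and out of the wood, 27 degrees from vertical. It turns with the screw; the roof is clear for 30 mm around the axis.
- screw_flange (a point): Centre of the underside of the screw's flange, a disc 32 mm across and 4 mm thick under the wing bar; 18 mm below point screw_wings along z. At the start 4.5 mm above the washer, at the end down on it.
- washer (a point): Centre of the top of the steel washer (24 mm across, 1.5 mm thick) on the roof under the thumb screw, on its axis; does not move. z is the screw's axis, out of the wood.
- screw_sink (a joint): How far the screw has sunk along its axis: 0 at the start, 0.0045 m with the flange on the washer. It sinks 8 mm a turn (coarse twin-start thread), only while turned clockwise AND pushed along its axis with at least about 10 N (12 to 25 N is good). Pushed less it spins idly; pushed alone it only gives under 1 mm and springs back; turned back under push it backs out.
- screw_turn (a joint): Turn of the screw, rad, growing clockwise as seen from above its head (a positive turn about the axis into the wood). Turning while pushing takes about 0.1 N m. About 3.5 rad of good turning, in several grasps, brings it home from the start; once home it only spins, with no harm.
- nest_box: Wooden nest box on a grey baseboard (210 x 200 x 12 mm) bolted to the bench; origin under its middle. Box 150 (x) by 140 mm (y). Roof board 210 x 190 x 15 mm slopes 27 degrees, low (114 mm) at -x, high (209 mm) at +x; its top face's middle is at x -7, z 162 mm. At y +62.5 or -62.5 mm stands the thumb screw, at the other a low round pivot screw (20 mm across, 6 mm high), already home.
- glue_mid (a point): White glue bottle, 48 mm across, 130 mm tall, standing; point at half height. Leave alone.
- tub_mid (a point): Open clear plastic tub, 130 x 90 x 50 mm; point at the middle, half-way up. Leave alone.
- hammer: Small hammer lying on the bench, handle to its -x. Leave alone.
- offcut: Wood offcut 110 x 50 x 18 mm lying on the bench; origin under its middle. Leave alone.

How it is judged (in metres and radians):
On the way:
1. the screw has bitten: sunk 1.5 mm (value of joint screw_sink above 0.0015 m), for 0.2 s.
At the end, for the whole second after the job is handed in: The screw has sunk more than 3.3 of its 4.5 mm (flange within 1.2 mm of the washer) and stays so, released (value of joint screw_sink above 0.0033 m and z of screw_wings in the frame of washer below 0.0192 m); the robot touches nothing.
It fails at once if the glue bottle is moved more than 25 mm (distance of glue_mid from where it was at the start of the episode above 0.025 m).
It fails at once if the tub is moved more than 25 mm (distance of tub_mid from where it was at the start of the episode above 0.025 m).
It fails at once if the hammer is moved more than 25 mm (distance of hammer from where it was at the start of the episode above 0.025 m).
It fails at once if the offcut is moved more than 25 mm (distance of offcut from where it was at the start of the episode above 0.025 m).
It also fails if it takes over 72 s, if anything falls off the work surface, if the arm or the gripper's body presses on something with over 40 N, if the wrist force passes 120 N, or if a joint passes its speed limit or range.

ROBOT

A 6-joint arm with a two-finger parallel gripper is mounted at the origin on the work surface. World frame = base frame: x ahead of the robot, y to its left, z up, the work surface at z = 0. Lengths are in mm, angles in rad, forces in N, time in s.
With the tool pointing down it reaches from about 350 to 775 mm from the base axis. Payload 7.3 kg.
Tool frame: the origin (TCP) lies between the finger pads; the fingertips stand tcp_to_tips ahead of it and the grasp point (between the pads) lies 5 mm behind it (tcp_to_tips is the distance from the TCP to the fingertips, in mm); z points along the fingers, x is the direction in which the jaws open and shut, and the axes are right-handed (so a half turn about z gives the same grasp; the last joint's range is limited). The gripper opens to 92 mm and grips with 3 to 60 N. Pads are 19 mm wide; open, the fingers measure 130 mm over their backs; the gripper's body (75 mm by 190 mm) begins 47 mm behind the grasp point.
Start: joints at [1.142, 0.342, 1.524, -0, 1.275, -0.146], TCP at [146.483, 504.169, 240.741] pointing down, gripper open.
Joint ranges: [-2.53, 2.53], [-0.77, 2.02], [0.04, 2.7], [-1, 4.14], [0.28, 2.66], [-3.11, 3.11]. Speed limits (rad/s): [2.57, 2.57, 3.14, 3.14, 3.14, 3.14].

INTERFACE

Orientations are given as [roll, pitch, yaw] about the fixed x, y, z axes, in that order (R = Rz(yaw) Ry(pitch) Rx(roll)).
In Python, from plant import * gives the robot as it stands.
- The arm moves only by the tool drive_tool, never from a script. Its argument "deltas" is a list of rows, each an object of numbers: "hand": the gripper's target within -1 to 1 (shut at 1, half-way at 0, fully open at -1); "tx", "ty", "tz": the shift along the tool's x, y, z each as a share of 4 cm, from -1 to 1; "wx", "wy", "wz": the turn, a rotation vector about the tool's x, y, z each as a share of 5 degrees, from -1 to 1. In form: [{"hand": .., "tx": .., "ty": .., "tz": .., "wx": .., "wy": .., "wz": ..}, ...]. A call has 1 to 20 rows; each row shifts and turns the commanded pose from where the row before left it, along the tool's axes as they then stand; what a row does not reach is not made up. A row lasts 1/12 s, in which the tool goes at most 41.7 mm and 7.16 degrees, less where a joint would pass 70% of its speed; a pose out of reach is approached as far as the arm can. A call with a number of a shift or a turn outside -1 to 1 is refused whole. A call with a gripper value outside its range is refused whole. The fingers move at their own pace and stop on an object; the grip force is fixed at half the most. Time passes only in rows, so rows that do not move let the fingers close. It gives the time, the measured TCP pose, the force and the opening at its end, in the units of the state.
- get_obs(): the state, without advancing time (a new reading comes with each control period).
- capture(name): name is "scene" or "top" or "wrist"; returns the picture (480x640x3 uint8, red, green, blue); there is no depth.
- camera_model(name): a dict with "fx", "fy", "cx", "cy" (pixels), "rvec" (rotation vector, rad) and "tvec" (3), from world to camera coordinates, as OpenCV has them. Camera axes: x right, y down, z forward; pixel columns grow to the right and rows downward; lengths in mm; the calibration is good to about 2 mm. The wrist camera is an equidistant fisheye: a pixel r from the principal point sees the ray r / f radians off the axis. A picture is of the moment at which its call begins: read the wrist's pose just before it. camera_model takes no time and is no camera call; for the wrist camera it gives the pose at the moment of the call.
- close_job(): hands the job in, once; it reports no verdict.
The state is a dict: "time": time; "joint_positions": joint angles; "dq": joint speeds; "tau": joint torques, N m; "tool_pos": TCP position; "tcp_rot": TCP orientation; "contact_force": force on the tool from outside, world axes, zero at the start; "moment": the same for the moment, N m; "grip_width": finger opening in mm.
Only numpy, scipy, OpenCV 4.12 (cv2) and the standard library are available. Lean on these libraries where they do the work, as an engineer would, in place of code of your own. Each camera call takes 0.05 s, during which the arm holds its last target.

## Working session

There is one attempt and no reset: what is moved stays moved. The work goes in short steps, Python scripts to look and compute and a tool call to move; the robot and the scene stay as the last step left them, time stands still between calls to the robot, and variables do not carry over. Pictures are saved under pics/ and viewed, and the job is handed in when it is done.

Besides the shell and the picture viewer there is one more tool, called after "Emit:" as name(argument=value, ...) on one line, values as JSON. drive_tool: Moves the arm, as the interface text tells. Its arguments: {"type":"object","properties":{"deltas":{"type":"array","items":{"type":"object","properties":{"hand":{"type":"number"},"tx":{"type":"number"},"ty":{"type":"number"},"tz":{"type":"number"},"wx":{"type":"number"},"wy":{"type":"number"},"wz":{"type":"number"}}}}},"required":["deltas"]}

```bash
ls; mkdir -p pics
python3 - <<'E'
from plant import *
import cv2
print(get_obs())
for n in ("scene","top"):
    im=capture(n); cv2.imwrite(f"pics/{n}0.png",im[:,:,::-1]); print(n,camera_model(n))
E
```

```text
pics
{'time': 0.0, 'joint_positions': array([ 1.14200895e+00,  3.42735310e-01,  1.52502089e+00,  3.58154159e-06,
        1.27541813e+00, -1.45991936e-01]), 'dq': array([-6.71134014e-04, -1.04948277e-03,  3.70943221e-05,  1.97035293e-04,
        1.55889902e-03, -4.34377714e-04]), 'tau': array([-1.92736052e-04, -4.31245422e+01, -2.44220585e+01,  7.16987858e-02,
        5.62233967e-02, -1.41836672e-04]), 'tool_pos': array([146.30481701, 503.79259376, 240.03707275]), 'tcp_rot': array([-3.14135917e+00,  1.56435159e-03,  1.28800003e+00]), 'contact_force': array([0.19483453, 0.4268751 , 0.65942557]), 'moment': array([0.06205477, 0.04730321, 0.014116  ]), 'grip_width': 91.74205983589036}
scene {'fx': 589.914173816295, 'fy': 589.914173816295, 'cx': 327.9015042856904, 'cy': 239.65482661709123, 'rvec': array([ 1.18879557,  2.51270788, -0.76051795]), 'tvec': array([ 350.35589138, -287.80783763, 1611.78335584])}
top {'fx': 490.8308319618144, 'fy': 490.8308319618144, 'cx': 323.856777976764, 'cy': 242.58789669062637, 'rvec': array([ 2.1293998 , -2.16318568,  0.1862155 ]), 'tvec': array([ -4.93173889, 600.03269279, 973.03575724])}
```

View pics/scene0.png

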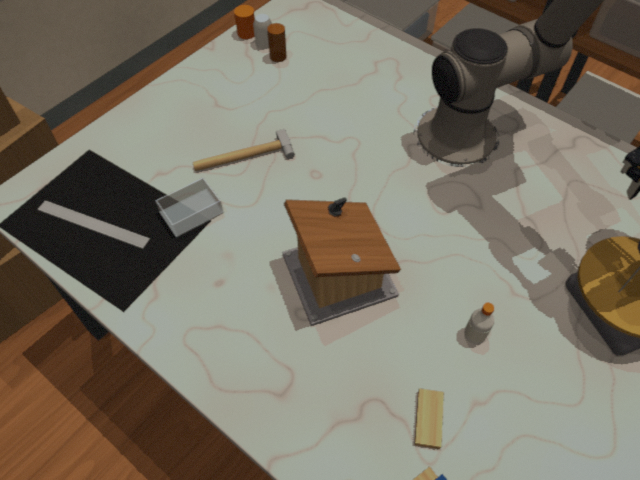

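View pics/top0.png

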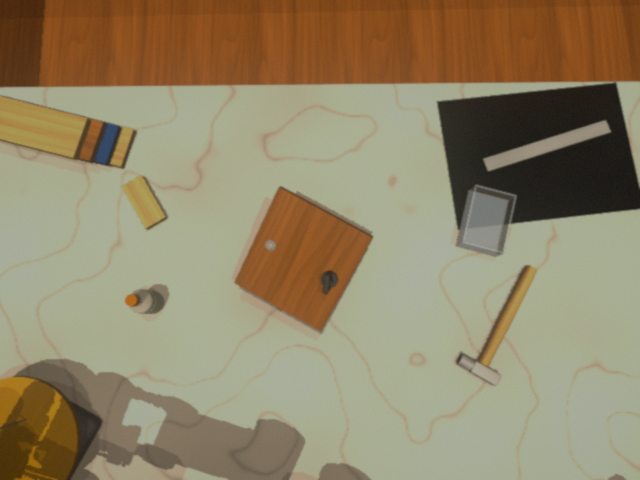

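Run:
```python
import cv2
a=cv2.imread("pics/scene0.png")[180:330,270:420]; b=cv2.imread("pics/top0.png")[175:345,220:390]
a=cv2.resize(a,(600,600),interpolation=cv2.INTER_CUBIC)
b=cv2.resize(b,(680,680),interpolation=cv2.INTER_CUBIC)[:600]
cv2.imwrite("pics/za.png",a);cv2.imwrite("pics/zb.png",cv2.convertScaleAbs(b,alpha=1.3))
```

```text
(no output)
```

View pics/za.png

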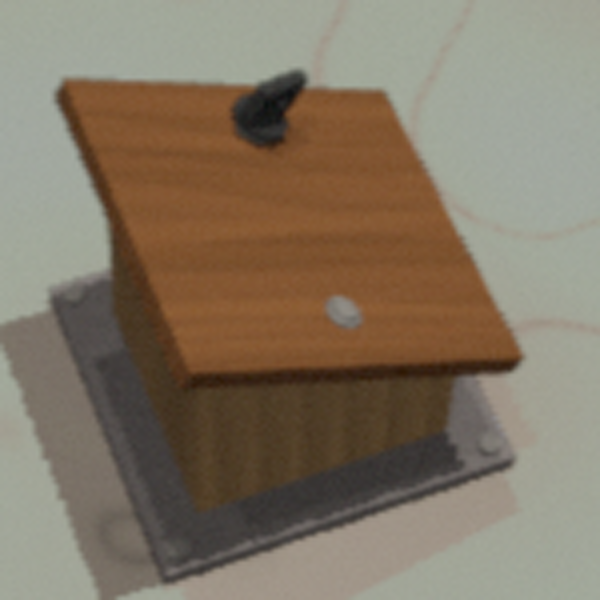

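View pics/zb.png

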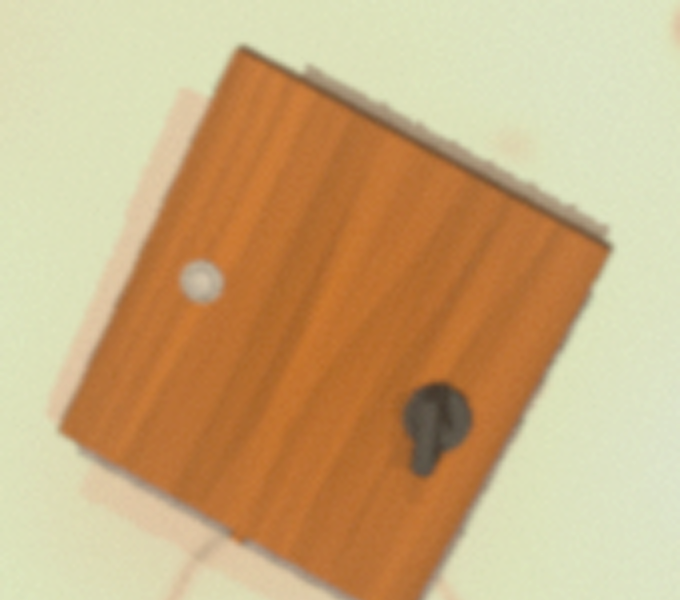

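```bash
cat > h.py <<'E'
import numpy as np, cv2
from plant import *
def cam(n):
    m=camera_model(n); K=np.array([[m['fx'],0,m['cx']],[0,m['fy'],m['cy']],[0,0,1]]);R=cv2.Rodrigues(m['rvec'])[0];t=np.array(m['tvec']).reshape(3,1)
    return K@np.hstack([R,t]),K,R,t
def tri(ps,pt):
    P=cam("scene")[0];Q=cam("top")[0]
    X=cv2.triangulatePoints(P,Q,np.array(ps,float).T,np.array(pt,float).T);X=(X[:3]/X[3]).T
    def pr(P):
        h=P@np.c_[X,np.ones(len(X))].T;return (h[:2]/h[2]).T
    return X,np.linalg.norm(pr(P)-ps,axis=1),np.linalg.norm(pr(Q)-pt,axis=1)
E
python3 - <<'E'
from h import *
top=np.array([[241,46],[611,245],[410,628],[60,430],[201,281]])/4+[220,175]-.375
s=np.array([[187,376],[62,83],[384,93],[521,358],[344,309]])/4+[270,180]-.375
X,e1,e2=tri(s,top);print(X.round(1),e1,e2)
C=X[:4].mean(0);print(C)
xa=(X[0]+X[1]-X[2]-X[3])/2; ya=(X[0]+X[3]-X[1]-X[2])/2
print(xa,np.linalg.norm(xa),ya,np.linalg.norm(ya),np.degrees(np.arctan2(xa[2],np.hypot(*xa[:2]))))
# screw
t2=np.array([[424,465],[437,417]])/4+[220,175]-.375
s2=np.array([[295,80],[262,130]])/4+[270,180]-.375
print(tri(s2,t2))
E
```

```text
[[676.3  66.6 207. ]
 [583.6 -94.8 208.9]
 [417.7  -4.8 108.4]
 [514.6 159.6 114.4]
 [577.4  87.6 166.7]] [0.75090234 0.8197701  0.85631791 0.39015365 0.46342088] [1.15525014 1.38641337 1.46758968 0.61040555 0.73515144]
[548.04766384  31.65492839 159.67571672]
[163.82525953 -91.47078366  96.54695375] 211.0140616239367 [ 94.8207272  162.89760825   2.03742822] 188.49602699658917 27.22835351438065
(array([[490.95165493, -12.85578651, 186.33046795],
       [513.27479943, -18.1598733 , 160.99965009]]), array([0.32749744, 0.88832324]), array([0.56482026, 1.49515127]))
```

```bash
python3 - <<'E'
import plant
print([n for n in dir(plant) if not n.startswith('_')])
for n in dir(plant):
    v=getattr(plant,n)
    if isinstance(v,(int,float)): print(n,v)
E
cat >> h.py <<'E'
from scipy.spatial.transform import Rotation as Ro
def frame(box_yaw=-29.7,tilt=27.):
    return Ro.from_euler('z',box_yaw,degrees=True)*Ro.from_euler('y',-tilt,degrees=True)  # x up-slope, y , z normal
def go(target_p,target_R):
    """rows needed: rotation first in current tool frame then translation"""
    o=get_obs();R=Ro.from_euler('xyz',o['tcp_rot']);p=np.array(o['tool_pos'])
    rv=(R.inv()*target_R).as_rotvec(degrees=True)
    d=np.array(target_p)-p
    print("rot shares of 5deg",(rv/5).round(2),"trans in current frame (/40mm)",(R.inv().apply(d)/40).round(3),"in target frame",(target_R.inv().apply(d)/40).round(3))
    print('j',np.round(o['joint_positions'],3),'t',o['time'])
def toolR(phi):
    """tool z=-n, tool x at angle phi deg (about n) from up-slope direction"""
    F=frame()
    return F*Ro.from_euler('z',phi,degrees=True)*Ro.from_euler('x',180,degrees=True)
E
python3 - <<'E'
from h import *
b=np.array([516.8,-22.4,161]);n=frame().apply([0,0,1]);w=b+24*n
print(n,w)
for phi in (90,-90,60,0): go(w+150*n,toolR(phi))
E
```

```text
['Unreachable', 'camera_model', 'capture', 'close_job', 'get_obs', 'tcp_to_tips']
tcp_to_tips 14.0
[-0.39435046  0.22493353  0.89100652] [507.33558907 -17.00159532 182.38415658]
rot shares of 5deg [-5.38 -0.62  2.65] trans in current frame (/40mm) [-9.591 10.644 -1.887] in target frame [-6.839 12.078  4.024]
j [ 1.142  0.343  1.525 -0.     1.275 -0.146] t 0.1
rot shares of 5deg [  0.9   -7.79 -32.44] trans in current frame (/40mm) [-9.591 10.644 -1.887] in target frame [  6.839 -12.078   4.024]
j [ 1.142  0.343  1.525 -0.     1.275 -0.146] t 0.1
rot shares of 5deg [-5.47  0.81  8.54] trans in current frame (/40mm) [-9.591 10.644 -1.887] in target frame [ 0.116 13.879  4.024]
j [ 1.142  0.343  1.525 -0.     1.275 -0.146] t 0.1
rot shares of 5deg [-4.85  3.85 20.27] trans in current frame (/40mm) [-9.591 10.644 -1.887] in target frame [12.078  6.839  4.024]
j [ 1.142  0.343  1.525 -0.     1.275 -0.146] t 0.1
```

Emit:
drive_tool(deltas=[{"hand": -1, "wx": -0.9, "wy": -0.1, "wz": 0.44}, {"hand": -1, "wx": -0.9, "wy": -0.1, "wz": 0.44}, {"hand": -1, "wx": -0.9, "wy": -0.1, "wz": 0.44}, {"hand": -1, "wx": -0.9, "wy": -0.1, "wz": 0.44}, {"hand": -1, "wx": -0.9, "wy": -0.1, "wz": 0.44}, {"hand": -1, "wx": -0.9, "wy": -0.1, "wz": 0.44}])

```text
invalid input
```

Emit:
drive_tool(deltas=[{"hand": -1, "tx": -0.427, "ty": 0.755, "tz": 0.2515}, {"hand": -1, "tx": -0.427, "ty": 0.755, "tz": 0.2515}, {"hand": -1, "tx": -0.427, "ty": 0.755, "tz": 0.2515}, {"hand": -1, "tx": -0.427, "ty": 0.755, "tz": 0.2515}, {"hand": -1, "tx": -0.427, "ty": 0.755, "tz": 0.2515}, {"hand": -1, "tx": -0.427, "ty": 0.755, "tz": 0.2515}, {"hand": -1, "tx": -0.427, "ty": 0.755, "tz": 0.2515}, {"hand": -1, "tx": -0.427, "ty": 0.755, "tz": 0.2515}, {"hand": -1, "tx": -0.427, "ty": 0.755, "tz": 0.2515}, {"hand": -1, "tx": -0.427, "ty": 0.755, "tz": 0.2515}, {"hand": -1, "tx": -0.427, "ty": 0.755, "tz": 0.2515}, {"hand": -1, "tx": -0.427, "ty": 0.755, "tz": 0.2515}, {"hand": -1, "tx": -0.427, "ty": 0.755, "tz": 0.2515}, {"hand": -1, "tx": -0.427, "ty": 0.755, "tz": 0.2515}, {"hand": -1, "tx": -0.427, "ty": 0.755, "tz": 0.2515}, {"hand": -1, "tx": -0.427, "ty": 0.755, "tz": 0.2515}])

```text
invalid input
```

Run:
```python
from h import *
b=np.array([516.8,-22.4,161]);n=frame().apply([0,0,1]);w=b+24*n
go(w+150*n,toolR(90)); print(get_obs()['dq'],get_obs()['tool_pos'])
m=camera_model('wrist');print(m)
im=capture("wrist"); cv2.imwrite("pics/w1.png",im[:,:,::-1])
# expected pixel
def fe(X):
    m=camera_model('wrist');R=cv2.Rodrigues(m['rvec'])[0];c=R@X+np.array(m['tvec']).ravel()
    th=np.arctan2(np.hypot(*c[:2]),c[2]);u=c[:2]/np.hypot(*c[:2]);return m['cx']+m['fx']*th*u[0],m['cy']+m['fy']*th*u[1]
print(fe(w),fe(b))
```

```text
rot shares of 5deg [-5.38 -0.62  2.65] trans in current frame (/40mm) [-9.591 10.644 -1.887] in target frame [-6.839 12.078  4.024]
j [ 1.142  0.343  1.525 -0.     1.275 -0.146] t 0.1
[-0.00092436 -0.00176746 -0.00226367 -0.00031081  0.00089019 -0.00108487] [146.33911224 503.84153706 240.12434113]
{'fx': 371.64829954431775, 'fy': 371.64829954431775, 'cx': 323.15551877907654, 'cy': 240.9439315551143, 'rvec': array([-2.30787142, -1.7307893 , -0.26608614]), 'tvec': array([-524.60741789,  -35.04677278,  391.19682978])}
(np.float64(77.33980205748531), np.float64(542.1264239527317)) (np.float64(83.24551923457764), np.float64(535.2339267704504))
```

View pics/w1.png

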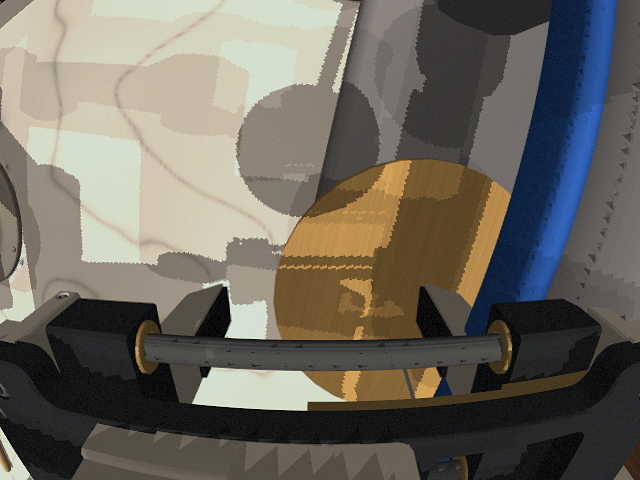

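The wrist view still shows the start pose, with the fingers at about (210,320) and (430,320). The move was refused, probably because rows need all seven keys.

Emit:
drive_tool(deltas=[{"hand": -1, "tx": 0, "ty": 0, "tz": 0, "wx": -0.9, "wy": -0.1, "wz": 0.44}, {"hand": -1, "tx": 0, "ty": 0, "tz": 0, "wx": -0.9, "wy": -0.1, "wz": 0.44}, {"hand": -1, "tx": 0, "ty": 0, "tz": 0, "wx": -0.9, "wy": -0.1, "wz": 0.44}, {"hand": -1, "tx": 0, "ty": 0, "tz": 0, "wx": -0.9, "wy": -0.1, "wz": 0.44}, {"hand": -1, "tx": 0, "ty": 0, "tz": 0, "wx": -0.9, "wy": -0.1, "wz": 0.44}, {"hand": -1, "tx": 0, "ty": 0, "tz": 0, "wx": -0.9, "wy": -0.1, "wz": 0.44}])

```text
time: 0.65
tool_pos: [146.3, 504.2, 241.0]
tcp_rot: [2.665, -0.005, 1.052]
contact_force: [0.4, 0.2, -0.7]
grip_width: 91.6
```

Emit:
drive_tool(deltas=[{"hand": -1, "tx": -0.427, "ty": 0.755, "tz": 0.25, "wx": 0, "wy": 0, "wz": 0}, {"hand": -1, "tx": -0.427, "ty": 0.755, "tz": 0.25, "wx": 0, "wy": 0, "wz": 0}, {"hand": -1, "tx": -0.427, "ty": 0.755, "tz": 0.25, "wx": 0, "wy": 0, "wz": 0}, {"hand": -1, "tx": -0.427, "ty": 0.755, "tz": 0.25, "wx": 0, "wy": 0, "wz": 0}, {"hand": -1, "tx": -0.427, "ty": 0.755, "tz": 0.25, "wx": 0, "wy": 0, "wz": 0}, {"hand": -1, "tx": -0.427, "ty": 0.755, "tz": 0.25, "wx": 0, "wy": 0, "wz": 0}, {"hand": -1, "tx": -0.427, "ty": 0.755, "tz": 0.25, "wx": 0, "wy": 0, "wz": 0}, {"hand": -1, "tx": -0.427, "ty": 0.755, "tz": 0.25, "wx": 0, "wy": 0, "wz": 0}])

```text
time: 1.32
tool_pos: [297.9, 259.4, 279.2]
tcp_rot: [2.668, -0.003, 1.055]
contact_force: [1.3, 0.7, 0.3]
grip_width: 91.7
```

Emit:
drive_tool(deltas=[{"hand": -1, "tx": -0.427, "ty": 0.755, "tz": 0.25, "wx": 0, "wy": 0, "wz": 0}, {"hand": -1, "tx": -0.427, "ty": 0.755, "tz": 0.25, "wx": 0, "wy": 0, "wz": 0}, {"hand": -1, "tx": -0.427, "ty": 0.755, "tz": 0.25, "wx": 0, "wy": 0, "wz": 0}, {"hand": -1, "tx": -0.427, "ty": 0.755, "tz": 0.25, "wx": 0, "wy": 0, "wz": 0}, {"hand": -1, "tx": -0.427, "ty": 0.755, "tz": 0.25, "wx": 0, "wy": 0, "wz": 0}, {"hand": -1, "tx": -0.427, "ty": 0.755, "tz": 0.25, "wx": 0, "wy": 0, "wz": 0}, {"hand": -1, "tx": -0.427, "ty": 0.755, "tz": 0.25, "wx": 0, "wy": 0, "wz": 0}, {"hand": -1, "tx": -0.427, "ty": 0.755, "tz": 0.25, "wx": 0, "wy": 0, "wz": 0}])

```text
time: 1.98
tool_pos: [449.0, 15.9, 318.0]
tcp_rot: [2.668, -0.003, 1.054]
contact_force: [1.1, -0.3, -0.4]
grip_width: 91.8
```

```bash
cat >> h.py <<'E'
def fe(X):
    m=camera_model('wrist');R=cv2.Rodrigues(m['rvec'])[0];c=R@X+np.array(m['tvec']).ravel()
    r=np.hypot(*c[:2]);th=np.arctan2(r,c[2]);u=c[:2]/r;return np.array([m['cx']+m['fx']*th*u[0],m['cy']+m['fy']*th*u[1]])
def ray(m,u,v):
    d=np.array([(u-m['cx'])/m['fx'],(v-m['cy'])/m['fy']]);r=np.hypot(*d)
    c=np.array([np.sin(r)*d[0]/r,np.sin(r)*d[1]/r,np.cos(r)]);R=cv2.Rodrigues(m['rvec'])[0]
    return -R.T@np.array(m['tvec']).ravel(),R.T@c
b=np.array([516.8,-22.4,161]);n=frame().apply([0,0,1]);w=b+24*n
E
python3 - <<'E'
from h import *
go(w+150*n,toolR(90)); print(get_obs()['dq'],get_obs()['tool_pos'])
im=capture("wrist"); cv2.imwrite("pics/w2.png",im[:,:,::-1])
print(fe(w),fe(b))
E
```

```text
rot shares of 5deg [ 0.03 -0.04 -0.01] trans in current frame (/40mm) [ 0.007 -0.046  0.03 ] in target frame [ 0.007 -0.046  0.03 ]
j [ 0.022 -0.052  1.875 -0.295  0.924 -0.899] t 1.9833
[-1.16207541  0.18822016 -0.33714087  0.53418151 -0.21160758 -1.37705468] [448.99781968  15.94392622 317.95732983]
[326.95598684 221.14113313] [326.67507646 214.15538365]
```

View pics/w2.png

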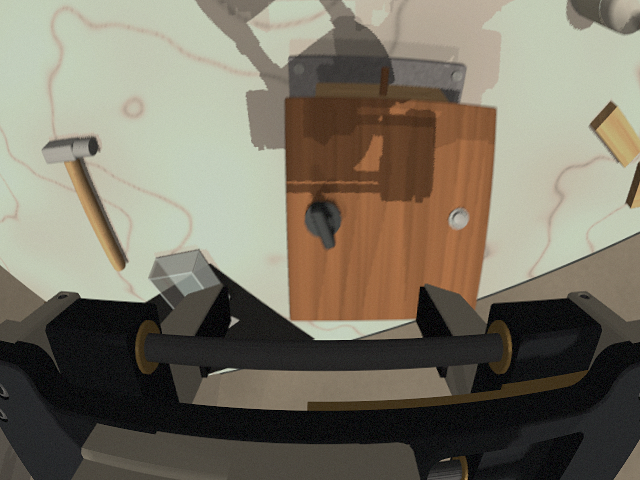

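Emit:
drive_tool(deltas=[{"hand": -1, "tx": 0, "ty": 0, "tz": 0, "wx": 0, "wy": 0, "wz": 0}, {"hand": -1, "tx": 0, "ty": 0, "tz": 0, "wx": 0, "wy": 0, "wz": 0}])

```text
time: 2.2
tool_pos: [448.3, 17.1, 317.1]
tcp_rot: [2.67, -0.003, 1.051]
contact_force: [0.4, 0.4, -0.5]
grip_width: 91.9
```

Run:
```python
from h import *
go(w+150*n,toolR(90)); print(get_obs()['dq'].round(3),get_obs()['tool_pos'])
im=capture("wrist"); cv2.imwrite("pics/w3.png",im[:,:,::-1])
z=im[160:280,250:410,::-1]; z=cv2.resize(z,(800,600),interpolation=cv2.INTER_CUBIC)
cv2.imwrite("pics/w3z.png",cv2.convertScaleAbs(z,alpha=1.8))
print("w,b,pivot",fe(w),fe(b),fe(b+125*frame().apply([0,1,0])))
```

```text
rot shares of 5deg [ 0.01 -0.02 -0.03] trans in current frame (/40mm) [-0.01  -0.01   0.025] in target frame [-0.01  -0.01   0.025]
j [ 0.026 -0.051  1.876 -0.297  0.926 -0.892] t 2.2
[ 0.051 -0.008  0.011 -0.001  0.002  0.002] [448.27174059  17.13723756 317.11745321]
w,b,pivot [321.78002735 230.40646181] [321.80128149 222.98695513] [456.4939363  223.46658738]
```

View pics/w3z.png

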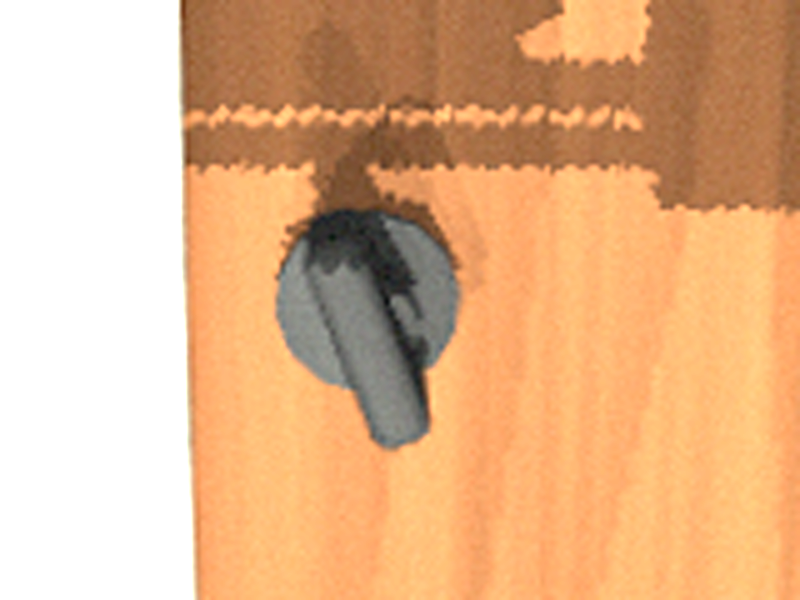

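Run:
```python
from h import *
m=camera_model('wrist');F=frame()
print("cam pos in box frame rel b",F.inv().apply(ray(m,320,240)[0]-b))
def hit(zx,zy,h):
    c,d=ray(m,250+zx/5,160+zy/5);P=b+h*n;s=n@(P-c)/(n@d);X=c+s*d
    return F.inv().apply(X-b).round(1)
print("flange c",hit(368,300,10),"L",hit(277,300,10),"R",hit(460,300,10),"bot",hit(350,387,10),'top',hit(390,212,10))
for p in [(310,262),(362,262),(336,250),(375,440),(428,425),(400,447)]:print(p,hit(*p,38))
print("pivot",hit((459-250)*5,(218-160)*5,6)); im=cv2.imread("pics/w3.png")
z=cv2.resize(im[190:250,290:350],(600,600),interpolation=cv2.INTER_CUBIC);cv2.imwrite("pics/w3zz.png",cv2.convertScaleAbs(z,alpha=2.2))
```

```text
cam pos in box frame rel b [-84.21440399   0.44899122 319.05073513]
flange c [-5.3  1.6 10. ] L [ -5.3 -14.1  10. ] R [-5.3 17.4 10. ] bot [10.3 -1.6 10. ] top [-20.7   5.3  10. ]
(310, 262) [-18.6  -7.5  38. ]
(362, 262) [-18.5   0.5  38. ]
(336, 250) [-20.5  -3.5  38. ]
(375, 440) [10.6  2.6 38. ]
(428, 425) [ 8.1 11.  38. ]
(400, 447) [11.8  6.5 38. ]
pivot [ -6.7 124.6   6. ]
```

View pics/w3zz.png

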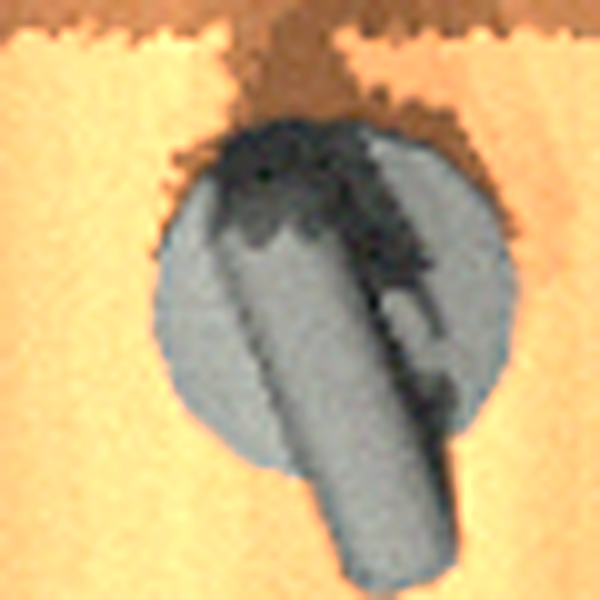

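Run:
```python
from h import *
o=get_obs();R=Ro.from_euler('xyz',o['tcp_rot'])
for x in (-46,46):
  for y in (-9.5,9.5):
    for z in (14,-20): print(x,y,z,fe(o['tool_pos']+R.apply([x,y,z])).round(1))
m=camera_model('wrist');c,d=ray(m,320.01,240);print("cam in tool",R.inv().apply(c-o['tool_pos']),R.inv().apply(d))
im=cv2.imread("pics/w3.png")
cv2.imwrite("pics/w3f.png",cv2.convertScaleAbs(cv2.resize(im[270:390,140:300],(800,600),interpolation=cv2.INTER_CUBIC),alpha=2))
```

```text
-46 -9.5 14 [227.8 290. ]
-46 -9.5 -20 [208.4 325.7]
-46 9.5 14 [231.8 324.3]
-46 9.5 -20 [214.8 364. ]
46 -9.5 14 [420.  289.8]
46 -9.5 -20 [439.6 325.4]
46 9.5 14 [416. 324.]
46 9.5 -20 [433.2 363.7]
cam in tool [  -0.24135638  -83.8993285  -143.82519906] [-0.00902656  0.29862142  0.95432896]
```

View pics/w3f.png

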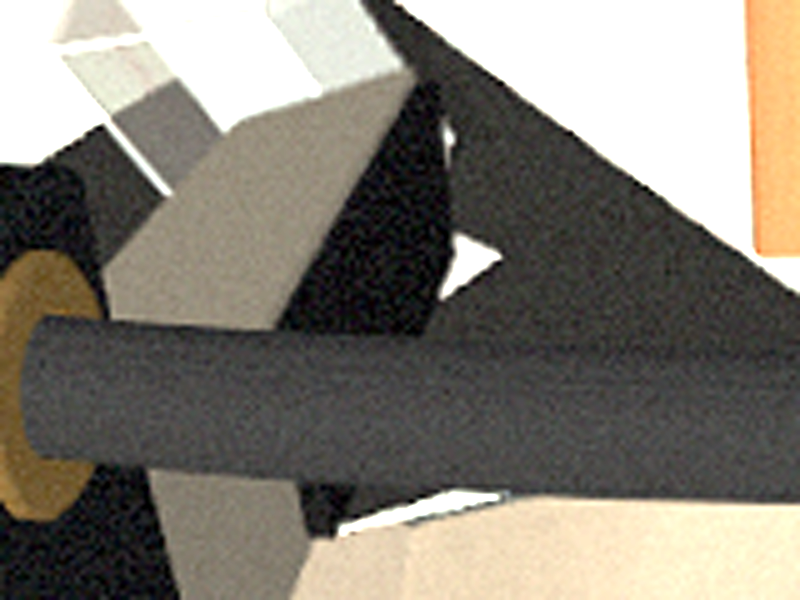

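Emit:
drive_tool(deltas=[{"hand": -0.3, "tx": 0, "ty": 0, "tz": 0, "wx": 0, "wy": 0, "wz": -0.95}, {"hand": -0.3, "tx": 0, "ty": 0, "tz": 0, "wx": 0, "wy": 0, "wz": -0.95}, {"hand": -0.3, "tx": 0, "ty": 0, "tz": 0, "wx": 0, "wy": 0, "wz": -0.95}, {"hand": -0.3, "tx": 0, "ty": 0, "tz": 0, "wx": 0, "wy": 0, "wz": -0.95}, {"hand": -0.3, "tx": 0, "ty": 0, "tz": 0.5, "wx": 0, "wy": 0, "wz": 0}, {"hand": -0.3, "tx": 0, "ty": 0, "tz": 0.5, "wx": 0, "wy": 0, "wz": 0}, {"hand": -0.3, "tx": 0, "ty": 0, "tz": 0.5, "wx": 0, "wy": 0, "wz": 0}, {"hand": -0.3, "tx": 0, "ty": 0, "tz": 0.5, "wx": 0, "wy": 0, "wz": 0}, {"hand": -0.3, "tx": 0, "ty": 0, "tz": 0.25, "wx": 0, "wy": 0, "wz": 0}, {"hand": -0.3, "tx": 0, "ty": 0, "tz": 0, "wx": 0, "wy": 0, "wz": 0}, {"hand": -0.3, "tx": 0, "ty": 0, "tz": 0, "wx": 0, "wy": 0, "wz": 0}, {"hand": -0.3, "tx": 0, "ty": 0, "tz": 0, "wx": 0, "wy": 0, "wz": 0}])

```text
time: 3.25
tool_pos: [484.4, -1.1, 238.2]
tcp_rot: [2.689, 0.146, 1.353]
contact_force: [-0.1, 0.2, 0.5]
grip_width: 59.4
```

Run:
```python
from h import *
go(w+60*n,toolR(109)); o=get_obs();R=Ro.from_euler('xyz',o['tcp_rot']);g=o['grip_width'];print(g)
im=capture("wrist"); cv2.imwrite("pics/w4.png",im[:,:,::-1])
z=cv2.resize(im[240:390,220:420,::-1],(800,600),interpolation=cv2.INTER_CUBIC)
cv2.imwrite("pics/w4z.png",cv2.convertScaleAbs(z,alpha=2))
for x in (-g/2,g/2):
  for y in (-9.5,9.5): print(x,y,fe(o['tool_pos']+R.apply([x,y,14])).round(1))
for h in (10,38): print(fe(b+h*n).round(1))
```

```text
rot shares of 5deg [ 0.04 -0.04  0.02] trans in current frame (/40mm) [-0.054 -0.032  0.058] in target frame [-0.054 -0.032  0.058]
j [-0.028  0.093  1.963 -0.339  0.687 -1.195] t 3.25
59.36418524230217
-29.682092621151085 -9.5 [260.3 290. ]
-29.682092621151085 9.5 [263.  324.6]
29.682092621151085 -9.5 [385.9 289.8]
29.682092621151085 9.5 [383.3 324.4]
[319.2 259.8]
[319.  277.4]
```

View pics/w4z.png

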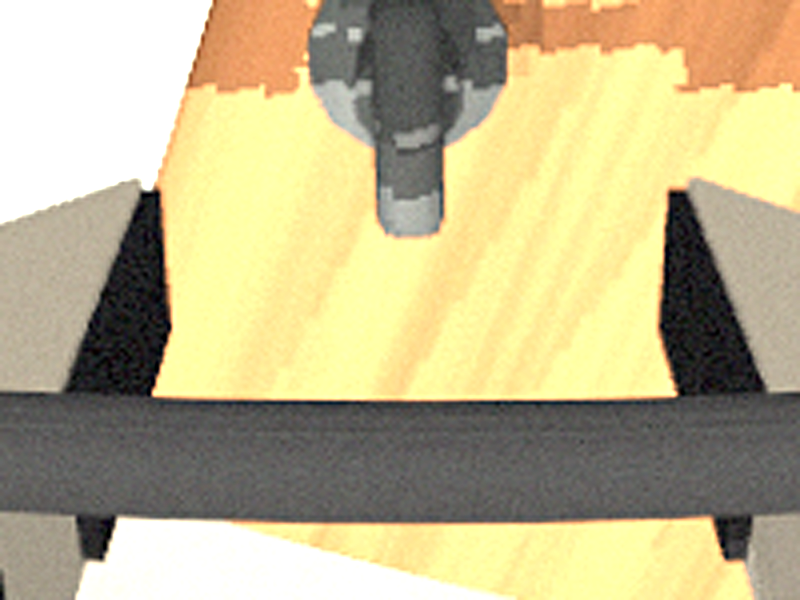

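Run:
```python
from h import *
F=frame();bar=F.apply([np.cos(np.radians(19)),np.sin(np.radians(19)),0])
for s in (-18,0,18): print(s,fe(b+38*n+s*bar).round(1))
m=camera_model('wrist')
def hit(zx,zy,h,dv=3):
    c,d=ray(m,220+zx/4,240+zy/4+dv);s=n@(b+h*n-c)/(n@d);return F.inv().apply(c+s*d-b).round(1)
o=get_obs();R=Ro.from_euler('xyz',o['tcp_rot'])
print("tcp now",F.inv().apply(o['tool_pos']-b).round(1), F.inv().apply(R.apply([1,0,0])), F.inv().apply(R.apply([0,0,1])))
im=cv2.imread("pics/w4.png");z=cv2.resize(im[190:310,240:400],(800,600),interpolation=cv2.INTER_CUBIC)
cv2.imwrite("pics/w4y.png",cv2.convertScaleAbs(z,alpha=2.2))
print("near end",hit(409,236,38))
```

```text
-18 [318.8 247. ]
0 [319.  277.4]
18 [319.1 305.7]
tcp now [ 0.8  2.3 86.5] [-0.32658686  0.94516026  0.00362026] [ 0.00306022  0.00488767 -0.99998337]
near end [14.1  6.8 38. ]
```

View pics/w4y.png

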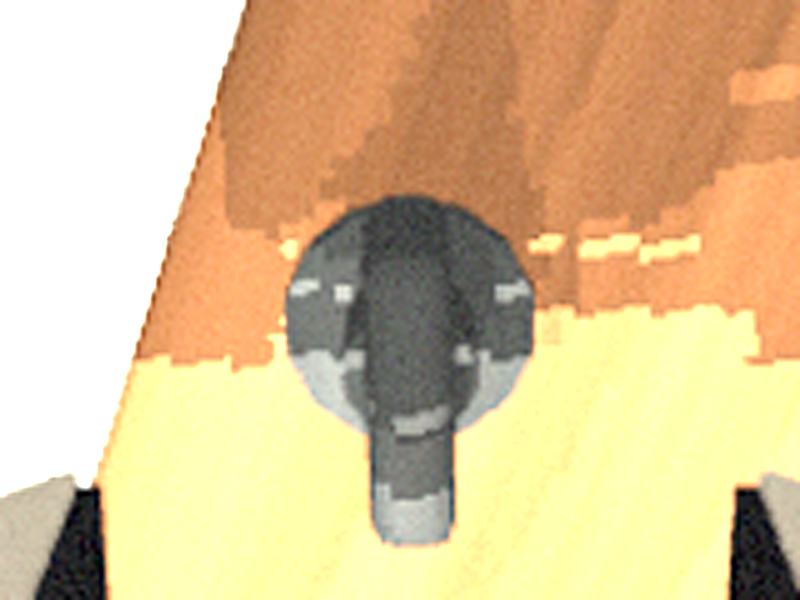

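Emit:
drive_tool(deltas=[{"hand": -0.3, "tx": 0.009, "ty": -0.0875, "tz": 0.3, "wx": 0, "wy": 0, "wz": 0}, {"hand": -0.3, "tx": 0, "ty": 0, "tz": 0.4, "wx": 0, "wy": 0, "wz": 0}, {"hand": -0.3, "tx": 0, "ty": 0, "tz": 0.4, "wx": 0, "wy": 0, "wz": 0}, {"hand": -0.3, "tx": 0, "ty": 0, "tz": 0.25, "wx": 0, "wy": 0, "wz": 0}, {"hand": -0.3, "tx": 0, "ty": 0, "tz": 0.1, "wx": 0, "wy": 0, "wz": 0}, {"hand": -0.3, "tx": 0, "ty": 0, "tz": 0, "wx": 0, "wy": 0, "wz": 0}, {"hand": -0.3, "tx": 0, "ty": 0, "tz": 0, "wx": 0, "wy": 0, "wz": 0}])

```text
time: 3.88
tool_pos: [504.6, -14.2, 184.8]
tcp_rot: [2.689, 0.146, 1.351]
contact_force: [0.4, -0.2, 0.0]
grip_width: 59.4
```

```bash
cat >> h.py <<'E'
def st():
    F=frame();o=get_obs();R=Ro.from_euler('xyz',o['tcp_rot'])
    print("t",round(o['time'],2),"tcp slope",F.inv().apply(o['tool_pos']-b).round(1),"F tool",R.inv().apply(o['contact_force']).round(1),"M tool",R.inv().apply(o['moment']).round(2),"w",round(o['grip_width'],1),"j6",round(o['joint_positions'][5],3),
     "z err",F.inv().apply(R.apply([0,0,1])).round(3),"phi",np.degrees(np.arctan2(*F.inv().apply(R.apply([1,0,0]))[1::-1])).round(1))
E
python3 - <<'E'
from h import *
st()
im=capture("wrist"); cv2.imwrite("pics/w5.png",im[:,:,::-1])
z=cv2.resize(im[240:390,220:420,::-1],(800,600),interpolation=cv2.INTER_CUBIC)
cv2.imwrite("pics/w5z.png",cv2.convertScaleAbs(z,alpha=2))
E
```

```text
t 3.88 tcp slope [-2.3  1.1 27.9] F tool [-0.1  0.4  0.2] M tool [0.27 0.09 0.05] w 59.4 j6 -1.141 z err [ 0.002  0.004 -1.   ] phi 109.0
```

View pics/w5z.png

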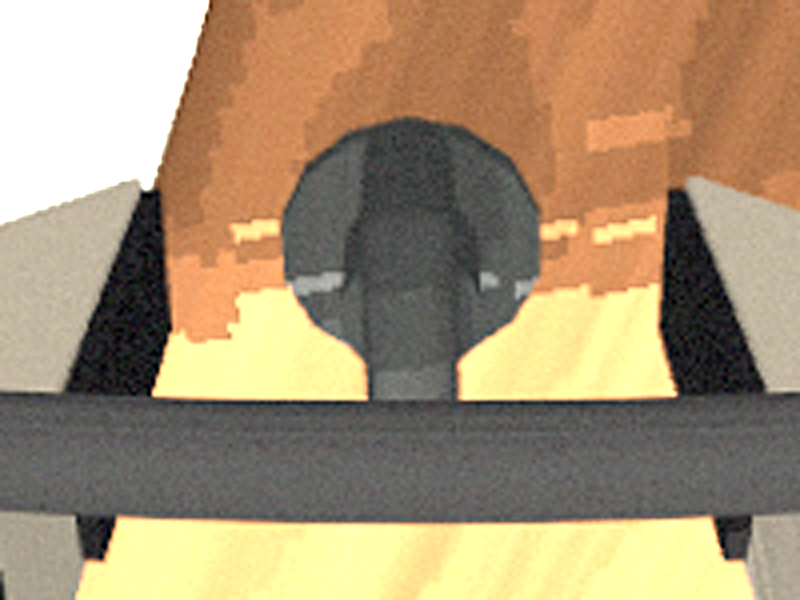

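The flange is centred at about (411,245) in the crop, between pads at x 168 and 661, so the grasp is aligned to within 1 mm. Now I close the fingers.

Emit:
drive_tool(deltas=[{"hand": 1, "tx": 0, "ty": 0, "tz": 0, "wx": 0, "wy": 0, "wz": 0}, {"hand": 1, "tx": 0, "ty": 0, "tz": 0, "wx": 0, "wy": 0, "wz": 0}, {"hand": 1, "tx": 0, "ty": 0, "tz": 0, "wx": 0, "wy": 0, "wz": 0}, {"hand": 1, "tx": 0, "ty": 0, "tz": 0, "wx": 0, "wy": 0, "wz": 0}, {"hand": 1, "tx": 0, "ty": 0, "tz": 0, "wx": 0, "wy": 0, "wz": 0}, {"hand": 1, "tx": 0, "ty": 0, "tz": 0, "wx": 0, "wy": 0, "wz": 0}, {"hand": 1, "tx": 0, "ty": 0, "tz": 0, "wx": 0, "wy": 0, "wz": 0}, {"hand": 1, "tx": 0, "ty": 0, "tz": 0, "wx": 0, "wy": 0, "wz": 0}])

```text
time: 4.6
tool_pos: [504.4, -14.3, 184.3]
tcp_rot: [2.69, 0.146, 1.351]
contact_force: [0.1, -1.1, 0.1]
grip_width: 11.2
```

```bash
python3 -c "
from h import *
st()"
```

```text
t 4.6 tcp slope [-2.6  0.9 27.4] F tool [-1.   0.3  0.2] M tool [ 0.35  0.02 -0.02] w 11.2 j6 -1.141 z err [ 0.002  0.003 -1.   ] phi 109.0
```

Width is 11.2 mm, so the fingers are on the bar with little side force. Next I push in along the axis in small steps.

Emit:
drive_tool(deltas=[{"hand": 1, "tx": 0, "ty": 0, "tz": 0.04, "wx": 0, "wy": 0, "wz": 0}, {"hand": 1, "tx": 0, "ty": 0, "tz": 0.04, "wx": 0, "wy": 0, "wz": 0}, {"hand": 1, "tx": 0, "ty": 0, "tz": 0, "wx": 0, "wy": 0, "wz": 0}])

```text
time: 4.85
tool_pos: [505.1, -14.9, 183.2]
tcp_rot: [2.689, 0.146, 1.351]
contact_force: [-17.1, 3.7, 23.0]
grip_width: 9.6
```

```bash
python3 -c "
from h import *
st()"
```

```text
t 4.85 tcp slope [-2.3  0.7 26.1] F tool [ -3.5  -5.8 -28.1] M tool [ 1.27 -0.37  0.  ] w 9.6 j6 -1.137 z err [ 0.003  0.003 -1.   ] phi 109.0
```

Emit:
drive_tool(deltas=[{"hand": 1, "tx": 0, "ty": 0, "tz": -0.008, "wx": 0, "wy": 0, "wz": 0.6}, {"hand": 1, "tx": 0, "ty": 0, "tz": 0.0017, "wx": 0, "wy": 0, "wz": 0.6}, {"hand": 1, "tx": 0, "ty": 0, "tz": 0.0017, "wx": 0, "wy": 0, "wz": 0.6}, {"hand": 1, "tx": 0, "ty": 0, "tz": 0.0017, "wx": 0, "wy": 0, "wz": 0.6}, {"hand": 1, "tx": 0, "ty": 0, "tz": 0.0017, "wx": 0, "wy": 0, "wz": 0.6}, {"hand": 1, "tx": 0, "ty": 0, "tz": 0.0017, "wx": 0, "wy": 0, "wz": 0.6}, {"hand": 1, "tx": 0, "ty": 0, "tz": 0.0017, "wx": 0, "wy": 0, "wz": 0.6}, {"hand": 1, "tx": 0, "ty": 0, "tz": 0.0017, "wx": 0, "wy": 0, "wz": 0.6}, {"hand": 1, "tx": 0, "ty": 0, "tz": 0.0017, "wx": 0, "wy": 0, "wz": 0.6}, {"hand": 1, "tx": 0, "ty": 0, "tz": 0.0017, "wx": 0, "wy": 0, "wz": 0.6}])

```text
time: 5.68
tool_pos: [505.2, -15.1, 182.8]
tcp_rot: [2.675, -0.091, 0.88]
contact_force: [-14.5, 3.8, 20.2]
grip_width: 10.2
```

```bash
python3 -c "
from h import *
st()"
```

```text
t 5.68 tcp slope [-2.3  0.6 25.6] F tool [ -4.4  -2.9 -24.6] M tool [ 0.64 -1.07 -0.14] w 10.2 j6 -0.611 z err [ 0.003  0.003 -1.   ] phi 78.9
```

Emit:
drive_tool(deltas=[{"hand": 1, "tx": 0, "ty": 0, "tz": 0.002, "wx": 0, "wy": 0, "wz": 0.8}, {"hand": 1, "tx": 0, "ty": 0, "tz": 0.002, "wx": 0, "wy": 0, "wz": 0.8}, {"hand": 1, "tx": 0, "ty": 0, "tz": 0.002, "wx": 0, "wy": 0, "wz": 0.8}, {"hand": 1, "tx": 0, "ty": 0, "tz": 0.002, "wx": 0, "wy": 0, "wz": 0.8}, {"hand": 1, "tx": 0, "ty": 0, "tz": 0.002, "wx": 0, "wy": 0, "wz": 0.8}, {"hand": 1, "tx": 0, "ty": 0, "tz": 0.002, "wx": 0, "wy": 0, "wz": 0.8}, {"hand": 1, "tx": 0, "ty": 0, "tz": 0.002, "wx": 0, "wy": 0, "wz": 0.8}, {"hand": 1, "tx": 0, "ty": 0, "tz": 0.002, "wx": 0, "wy": 0, "wz": 0.8}, {"hand": 1, "tx": 0, "ty": 0, "tz": 0.002, "wx": 0, "wy": 0, "wz": 0.8}, {"hand": 1, "tx": 0, "ty": 0, "tz": 0.002, "wx": 0, "wy": 0, "wz": 0.8}])

```text
time: 6.52
tool_pos: [505.4, -15.4, 181.9]
tcp_rot: [2.832, -0.365, 0.217]
contact_force: [-13.8, 2.6, 20.1]
grip_width: 9.7
```

```bash
python3 -c "
from h import *
st()
im=capture('wrist'); z=cv2.resize(im[240:390,220:420,::-1],(800,600),interpolation=cv2.INTER_CUBIC)
cv2.imwrite('pics/w6z.png',cv2.convertScaleAbs(z,alpha=2))"
```

```text
t 6.52 tcp slope [-2.4  0.4 24.7] F tool [ -4.9   1.9 -24. ] M tool [-0.4  -1.39 -0.13] w 9.7 j6 0.089 z err [ 0.003  0.003 -1.   ] phi 38.8
```

View pics/w6z.png

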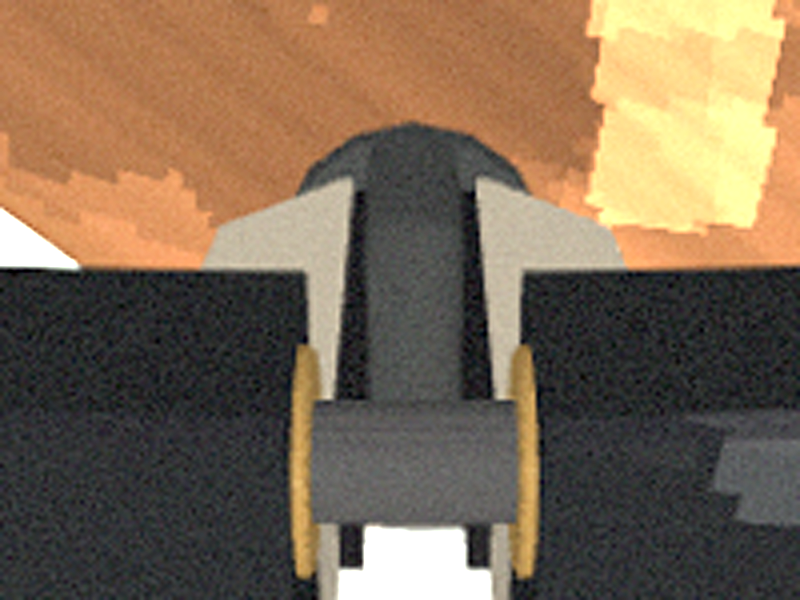

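The pads still hold the bar upright (crop x about 370–460) and it turns with them. Sink per turn matches the thread.

Emit:
drive_tool(deltas=[{"hand": 1, "tx": 0, "ty": 0, "tz": 0.002, "wx": 0, "wy": 0, "wz": 0.8}, {"hand": 1, "tx": 0, "ty": 0, "tz": 0.002, "wx": 0, "wy": 0, "wz": 0.8}, {"hand": 1, "tx": 0, "ty": 0, "tz": 0.002, "wx": 0, "wy": 0, "wz": 0.8}, {"hand": 1, "tx": 0, "ty": 0, "tz": 0.002, "wx": 0, "wy": 0, "wz": 0.8}, {"hand": 1, "tx": 0, "ty": 0, "tz": 0.002, "wx": 0, "wy": 0, "wz": 0.8}, {"hand": 1, "tx": 0, "ty": 0, "tz": 0.002, "wx": 0, "wy": 0, "wz": 0.8}, {"hand": 1, "tx": 0, "ty": 0, "tz": 0.002, "wx": 0, "wy": 0, "wz": 0.8}, {"hand": 1, "tx": 0, "ty": 0, "tz": 0.002, "wx": 0, "wy": 0, "wz": 0.8}, {"hand": 1, "tx": 0, "ty": 0, "tz": 0.002, "wx": 0, "wy": 0, "wz": 0.8}, {"hand": 1, "tx": 0, "ty": 0, "tz": 0.002, "wx": 0, "wy": 0, "wz": 0.8}, {"hand": 1, "tx": 0, "ty": 0, "tz": 0.002, "wx": 0, "wy": 0, "wz": 0.8}, {"hand": 1, "tx": 0, "ty": 0, "tz": 0.002, "wx": 0, "wy": 0, "wz": 0.8}])

```text
time: 7.57
tool_pos: [505.7, -15.6, 180.9]
tcp_rot: [-3.057, -0.467, -0.698]
contact_force: [-14.9, 2.9, 19.6]
grip_width: 9.9
```

```bash
python3 -c "
from h import *
st()"
```

```text
t 7.57 tcp slope [-2.6  0.4 23.7] F tool [ -3.    5.4 -23.9] M tool [-1.28 -0.84 -0.19] w 9.9 j6 0.928 z err [ 0.002  0.003 -1.   ] phi -9.2
```

Emit:
drive_tool(deltas=[{"hand": 1, "tx": 0, "ty": 0, "tz": 0.002, "wx": 0, "wy": 0, "wz": 0.8}, {"hand": 1, "tx": 0, "ty": 0, "tz": 0.002, "wx": 0, "wy": 0, "wz": 0.8}, {"hand": 1, "tx": 0, "ty": 0, "tz": 0.002, "wx": 0, "wy": 0, "wz": 0.8}, {"hand": 1, "tx": 0, "ty": 0, "tz": 0.002, "wx": 0, "wy": 0, "wz": 0.8}, {"hand": 1, "tx": 0, "ty": 0, "tz": 0.002, "wx": 0, "wy": 0, "wz": 0.8}, {"hand": 1, "tx": 0, "ty": 0, "tz": 0.002, "wx": 0, "wy": 0, "wz": 0.8}, {"hand": 1, "tx": 0, "ty": 0, "tz": 0.002, "wx": 0, "wy": 0, "wz": 0.8}, {"hand": 1, "tx": 0, "ty": 0, "tz": 0.002, "wx": 0, "wy": 0, "wz": 0.8}, {"hand": 1, "tx": 0, "ty": 0, "tz": 0.002, "wx": 0, "wy": 0, "wz": 0.8}, {"hand": 1, "tx": 0, "ty": 0, "tz": 0.002, "wx": 0, "wy": 0, "wz": 0.8}, {"hand": 1, "tx": 0, "ty": 0, "tz": 0.002, "wx": 0, "wy": 0, "wz": 0.8}, {"hand": 1, "tx": 0, "ty": 0, "tz": 0.002, "wx": 0, "wy": 0, "wz": 0.8}, {"hand": 1, "tx": 0, "ty": 0, "tz": 0.002, "wx": 0, "wy": 0, "wz": 0.8}, {"hand": 1, "tx": 0, "ty": 0, "tz": 0.002, "wx": 0, "wy": 0, "wz": 0.8}])

```text
time: 8.73
tool_pos: [506.1, -15.8, 179.7]
tcp_rot: [-2.706, -0.19, -1.698]
contact_force: [-13.6, 4.1, 18.0]
grip_width: 9.8
```

```bash
python3 -c "
from h import *
st()"
```

```text
t 8.73 tcp slope [-2.8  0.5 22.4] F tool [  1.1   5.1 -22.4] M tool [-1.54  0.46 -0.11] w 9.8 j6 1.906 z err [ 0.002  0.003 -1.   ] phi -65.2
```

Emit:
drive_tool(deltas=[{"hand": 1, "tx": 0, "ty": 0, "tz": 0.002, "wx": 0, "wy": 0, "wz": 0.8}, {"hand": 1, "tx": 0, "ty": 0, "tz": 0.002, "wx": 0, "wy": 0, "wz": 0.8}, {"hand": 1, "tx": 0, "ty": 0, "tz": 0.002, "wx": 0, "wy": 0, "wz": 0.8}, {"hand": 1, "tx": 0, "ty": 0, "tz": 0.002, "wx": 0, "wy": 0, "wz": 0.8}, {"hand": 1, "tx": 0, "ty": 0, "tz": 0.002, "wx": 0, "wy": 0, "wz": 0.8}, {"hand": 1, "tx": 0, "ty": 0, "tz": 0.002, "wx": 0, "wy": 0, "wz": 0.8}, {"hand": 1, "tx": 0, "ty": 0, "tz": 0.002, "wx": 0, "wy": 0, "wz": 0.8}, {"hand": 1, "tx": 0, "ty": 0, "tz": 0, "wx": 0, "wy": 0, "wz": 0.8}, {"hand": 1, "tx": 0, "ty": 0, "tz": 0, "wx": 0, "wy": 0, "wz": 0.8}, {"hand": 1, "tx": 0, "ty": 0, "tz": 0, "wx": 0, "wy": 0, "wz": 0.8}, {"hand": 1, "tx": 0, "ty": 0, "tz": 0, "wx": 0, "wy": 0, "wz": 0.8}, {"hand": 1, "tx": 0, "ty": 0, "tz": 0, "wx": 0, "wy": 0, "wz": 0.8}])

```text
time: 9.73
tool_pos: [506.2, -15.6, 179.5]
tcp_rot: [-2.702, 0.183, -2.452]
contact_force: [-15.9, 5.4, 21.8]
grip_width: 9.9
```

```bash
python3 -c "
from h import *
st()"
```

```text
t 9.73 tcp slope [-2.8  0.6 22.2] F tool [  4.7   3.2 -26.9] M tool [-1.08  1.24 -0.07] w 9.9 j6 2.745 z err [ 0.002  0.003 -1.   ] phi -113.2
```

The screw stopped advancing, the push rose and the torque fell, so it is home. I relieve the push, open and back off.

Emit:
drive_tool(deltas=[{"hand": 1, "tx": 0, "ty": 0, "tz": -0.03, "wx": 0, "wy": 0, "wz": 0}, {"hand": -0.3, "tx": 0, "ty": 0, "tz": 0, "wx": 0, "wy": 0, "wz": 0}, {"hand": -0.3, "tx": 0, "ty": 0, "tz": 0, "wx": 0, "wy": 0, "wz": 0}, {"hand": -0.3, "tx": 0, "ty": 0, "tz": 0, "wx": 0, "wy": 0, "wz": 0}, {"hand": -0.3, "tx": 0, "ty": 0, "tz": 0, "wx": 0, "wy": 0, "wz": 0}, {"hand": -0.3, "tx": 0, "ty": 0, "tz": 0, "wx": 0, "wy": 0, "wz": 0}, {"hand": -0.3, "tx": 0, "ty": 0, "tz": 0, "wx": 0, "wy": 0, "wz": 0}, {"hand": -0.3, "tx": 0, "ty": 0, "tz": -0.2, "wx": 0, "wy": 0, "wz": 0}, {"hand": -0.3, "tx": 0, "ty": 0, "tz": -0.4, "wx": 0, "wy": 0, "wz": 0}, {"hand": -0.3, "tx": 0, "ty": 0, "tz": -0.5, "wx": 0, "wy": 0, "wz": 0}, {"hand": -0.3, "tx": 0, "ty": 0, "tz": -0.5, "wx": 0, "wy": 0, "wz": 0}, {"hand": -0.3, "tx": 0, "ty": 0, "tz": -0.5, "wx": 0, "wy": 0, "wz": 0}, {"hand": -0.3, "tx": 0, "ty": 0, "tz": -0.5, "wx": 0, "wy": 0, "wz": 0}, {"hand": -0.3, "tx": 0, "ty": 0, "tz": -0.4, "wx": 0, "wy": 0, "wz": 0}, {"hand": -0.3, "tx": 0, "ty": 0, "tz": 0, "wx": 0, "wy": 0, "wz": 0}, {"hand": -0.3, "tx": 0, "ty": 0, "tz": 0, "wx": 0, "wy": 0, "wz": 0}])

```text
time: 11.07
tool_pos: [458.9, 11.3, 286.5]
tcp_rot: [-2.702, 0.183, -2.449]
contact_force: [-0.4, -0.8, -0.5]
grip_width: 59.6
```

```bash
python3 -c "
from h import *
st()
for k in ('wrist','scene','top'):
    im=capture(k)[:,:,::-1];cv2.imwrite(f'pics/{k}9.png',im)
im=cv2.imread('pics/wrist9.png');print(fe(b+10*n))
z=cv2.resize(im[150:300,220:420],(800,600),interpolation=cv2.INTER_CUBIC);cv2.imwrite('pics/w9z.png',cv2.convertScaleAbs(z,alpha=2))
z=cv2.resize(cv2.imread('pics/scene9.png')[180:330,270:470],(800,600),interpolation=cv2.INTER_CUBIC);cv2.imwrite('pics/s9z.png',z)
"
```

```text
t 11.07 tcp slope [ -2.7   0.5 142.3] F tool [ 0.9 -0.2  0.5] M tool [-0.38  0.28 -0.05] w 59.6 j6 2.661 z err [ 0.003  0.004 -1.   ] phi -113.0
[320.57753965 228.3596047 ]
```

View pics/w9z.png

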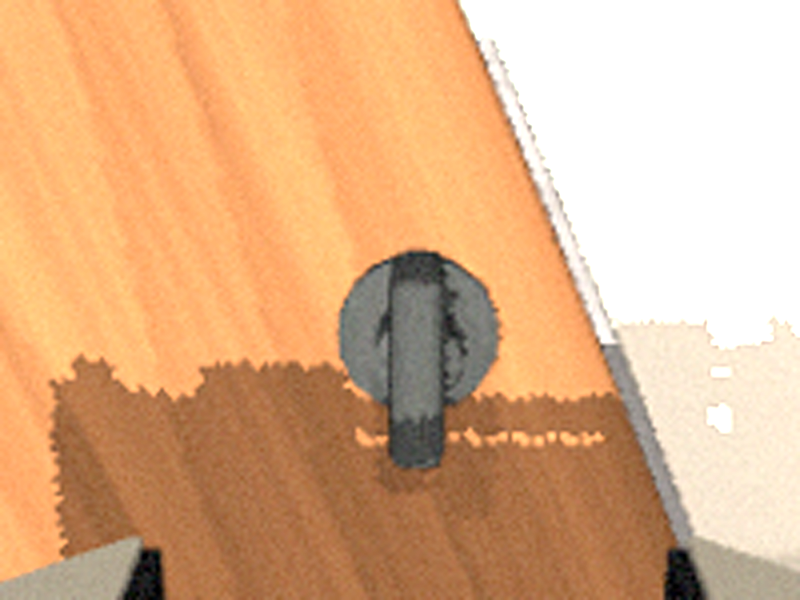

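View pics/s9z.png

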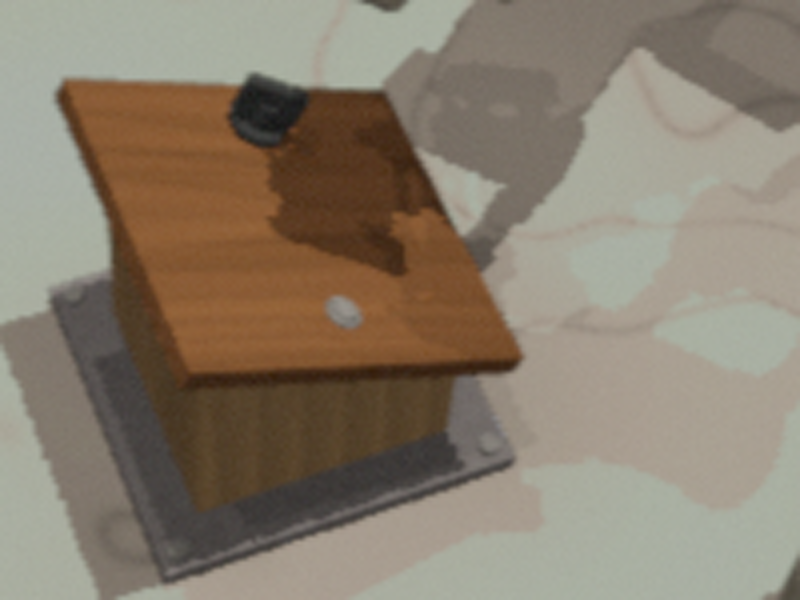

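View pics/top9.png

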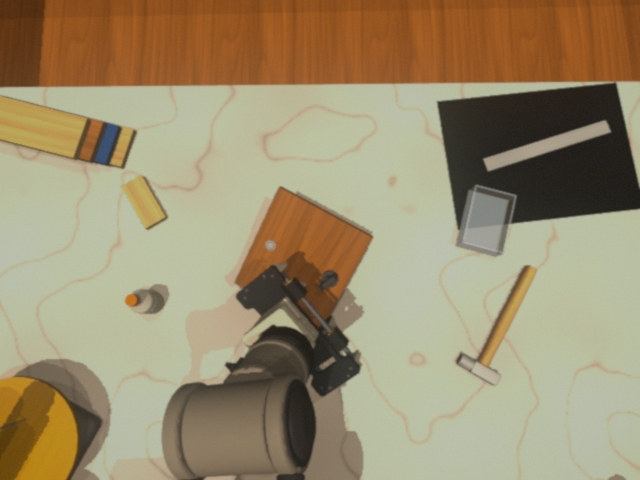

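Run:
```python
from h import *
st()
q=b+frame().apply([-2.6,1,0])
P=cam("scene")[0]
def pr(X): h=P@np.r_[X,1];return h[:2]/h[2]
print("expected flange shift px home",pr(q+1.5*n)-pr(q+6*n), "at",pr(q+1.5*n))
for f in ("scene0","scene9"):
    im=cv2.imread(f"pics/{f}.png"); c=pr(q+6*n).astype(int); r=im[:,:,2].astype(int)
    m=cv2.inRange(im[c[1]-18:c[1]+15,c[0]-20:c[0]+20],(0,0,0),(255,255,62))  # low red = dark steel
    z=cv2.resize(im[c[1]-18:c[1]+15,c[0]-20:c[0]+20],None,fx=18,fy=18,interpolation=cv2.INTER_CUBIC);cv2.imwrite(f"pics/{f}_q.png",cv2.convertScaleAbs(z,alpha=2))
    ys,xs=np.nonzero(m);print(f,"low rows per col",{int(x)+c[0]-20:int(ys[xs==x].max())+c[1]-18 for x in np.unique(xs)})
```

```text
t 11.22 tcp slope [-3.500e+00  1.000e-01  1.407e+02] F tool [ 0.3 -0.5 -0.3] M tool [-0.34  0.22 -0.01] w 59.6 j6 2.661 z err [-0.     0.002 -1.   ] phi -113.0
expected flange shift px home [-0.92515315  1.39656416] at [333.14362276 211.90884553]
scene0 low rows per col {np.int64(329): np.int64(211), np.int64(330): np.int64(212), np.int64(331): np.int64(213), np.int64(332): np.int64(214), np.int64(333): np.int64(215), np.int64(334): np.int64(215), np.int64(335): np.int64(215), np.int64(336): np.int64(215), np.int64(337): np.int64(215), np.int64(338): np.int64(215), np.int64(339): np.int64(215), np.int64(340): np.int64(214), np.int64(341): np.int64(207), np.int64(342): np.int64(205), np.int64(343): np.int64(204), np.int64(344): np.int64(202), np.int64(345): np.int64(201)}
scene9 low rows per col {np.int64(328): np.int64(211), np.int64(329): np.int64(212), np.int64(330): np.int64(213), np.int64(331): np.int64(214), np.int64(332): np.int64(215), np.int64(333): np.int64(215), np.int64(334): np.int64(215), np.int64(335): np.int64(216), np.int64(336): np.int64(216), np.int64(337): np.int64(216), np.int64(338): np.int64(216), np.int64(339): np.int64(215), np.int64(340): np.int64(215), np.int64(341): np.int64(215), np.int64(342): np.int64(211), np.int64(343): np.int64(210), np.int64(344): np.int64(209), np.int64(345): np.int64(207), np.int64(346): np.int64(206)}
```

View pics/scene0_q.png

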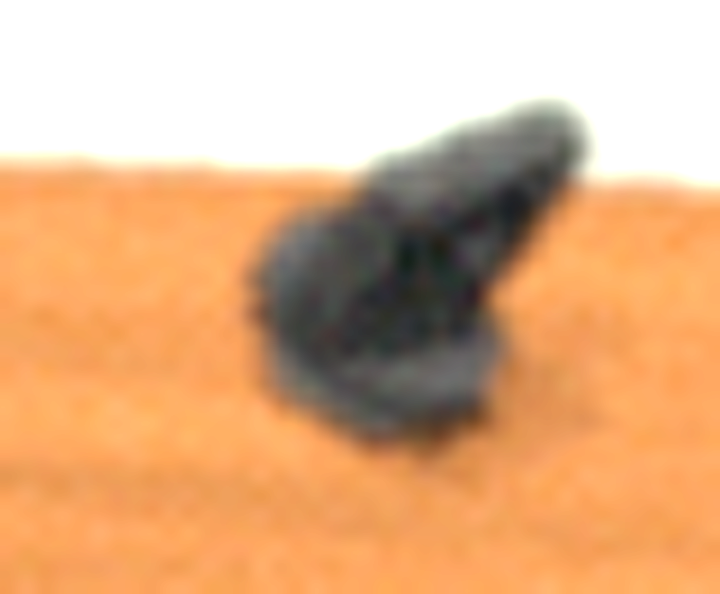

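View pics/scene9_q.png

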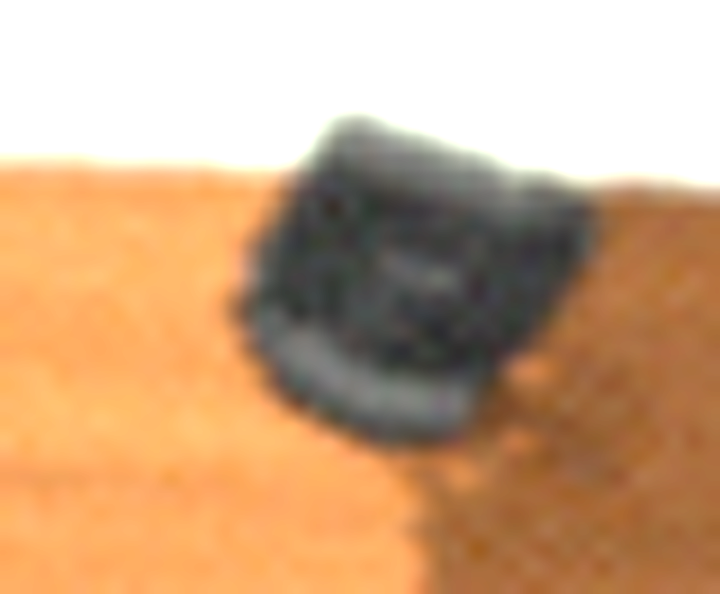

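The flange's left edge moved about −1 px and its lower edge about +1 px, close to the (−0.9, +1.4) expected if it is home. The arm is clear and nothing else has moved, so I hand in.

```bash
python3 -c "
from h import *
close_job(); st()"
```

```text
the job is handed in; nothing more can be done
the job is handed in; nothing more can be done
```

The thumb screw should be home on its washer: I pinched the wing bar square to the roof and turned it about 222° clockwise in one grasp, pushing with roughly 22–28 N. I then let go, backed the arm about 120 mm off along the screw's axis, and handed in after about 11 s of the 72 s allowed.

**Depth:** The tool went down 3.9 mm at the thread's rate, then stopped while the push rose and the torque fell, as it should with the flange on the washer. I had no direct reading of the sink. In the scene picture the flange moved about (−1, +1) px, near the (−0.9, +1.4) px expected for a screw that is home. At that resolution this confirms it sank but not the exact last millimetre.

**Other things in the scene:** In the top picture before handing in, the glue bottle, tub, hammer and offcut stood where they were at the start. The contact force was about zero with the gripper open.

**Checks that disagreed:**
- The wrist camera first put the screw about 6 mm away from where the fixed cameras did. The fingertips appeared shifted by 3–5 px in the same view, so I corrected for that and looked again close up before gripping.
- The first push reached 28 N, a little above the suggested 25 N, and the last one ended at 27 N.

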